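Open the slide reader's cover and hold it

TASK

I want to take the slide out of the white slide reader: raise the lens fully with the small lift lever on the reader's head, then try the cover by tugging up on its bar handle before you touch the catch; if the cover is caught, slide the catch knob to the reader's left to free it. Then lift the cover by its handle to at least about 45 degrees and finish holding it open there, still, without letting go, leaving the other things where they are.

Things in the scene. Friction and masses are not known exactly. Their poses are not given: they have to be found in the camera images.
- reader: Sizes in mm. Fixed slide reader: white box 260 (its x) x 340 (its y) x 100 tall, origin at the centre of its underside; x points from its front (robot side) to its back, y to its left; all directions below are its own. Yaw within 0.3 rad. Its top is the deck. At its left rear a white head 110 x 110, up to 262 above the bench, front face 10 behind the origin; grey cover in the deck's right part
- lever_knob (a point): Centre of the black cylindrical knob, 18 across, 24 long (its axis along the reader's y), at the free end of the lens-lift lever, a thin steel rod that sticks out forward from the front of the head. When down, 63 above the deck. It can be pinched from above at its two ends (fingers closing along y) or pushed up from beneath
- lever_pivot (a point): The lever's pivot on the head's front; the lever turns in the vertical x-z plane of the reader through this point, knob centre 85 from it
- lever (a joint): Lever angle in rad: 0 lowered (rod slopes 0.45 rad below level), growing as the knob is raised, upper stop 0.95 (0.5 rad above level). Stiff, about 2 N at the knob, stays where it is left. It lifts the lens that stands over the cover's rear left corner
- cover_handle (a point): Centre of the cover's steel bar handle: round bar 10 thick, 74 clear between its two posts, lying along the reader's y, 36 above the cover's top face near the cover's front edge. It can be pinched from above with fingers closing along the reader's x; it may turn within the grip
- cover_hinge (a point): Point of the cover's hinge line (along the reader's y, at the cover's rear edge, 104 above the bench) straight behind the handle's centre. The handle's centre runs on a circle about it: 145 in front of it and 40 above it when shut, 150 from it
- cover (a joint): Cover angle in rad: 0 shut, growing as the front edge rises, stop at 0.95. The cover (165 x 180 x 8, about 0.45 kg) needs about 3 N at the handle and falls shut when let go. When caught it gives only about 0.04 rad and then stops dead; when not caught it just opens. Whether it is caught cannot be seen or read from the catch's position
- catch_knob (a point): Middle (16 above the deck) of the small black upright catch knob, 14 (reader's x) x 10 (reader's y) x 30 tall, in a slot of the deck just in front of the cover's front left part, left of the handle
- catch (a joint): Catch knob travel in m: near 0 at home (it may hold the cover), 0.020 fully drawn, to the reader's left (+y), away from the handle: the cover is then surely free. About 3 N to slide, stays where it is left
- lens_can: Bystander: black cylinder 28 across, 32 tall, standing on the reader's deck at its front left; origin at its underside or on its axis
- oil_bottle: Bystander: brown dropper bottle 30 across, 62 tall, in front of the reader; origin at its underside or on its axis
- slide_box: Bystander: grey box 100 x 75 x 30, right of the reader; origin at its underside or on its axis
- eyepiece: Bystander: black stepped cylinder 36 across, 50 tall, left of the reader; origin at its underside or on its axis
- petri_dish: Bystander: clear disc 90 across, 14 tall, left of the reader; origin at its underside or on its axis
- jar: Bystander: glass jar 60 across, 70 tall, left of the reader; origin at its underside or on its axis
- screwdriver: Bystander: screwdriver 140 long, lying right of the reader; origin at its underside or on its axis

How it is judged:
By the outcome, as a careful person would: the job done as asked, in the order asked, and still so for the second after the job is handed in, while the arm keeps its last pose, push and grip.
It also fails if it takes over 72 s, if anything falls off the work surface, if the arm or the gripper's body presses on something with over 40 N, if the wrist force passes 120 N, or if a joint passes its speed limit or range.

ROBOT

A 6-joint arm with a two-finger parallel gripper is mounted at the origin on the work surface. World frame = base frame: x ahead of the robot, y to its left, z up, the work surface at z = 0. Lengths are in mm, angles in rad, forces in N, time in s.
With the tool pointing down it reaches from about 275 to 750 mm from the base axis. Payload 10.2 kg.
Tool frame: the origin (TCP) lies at the very end of the fingers, on their centre line; the grasp point (between the pads) lies 19 mm behind it (ctrl.pinch_z is the distance from the TCP to the grasp point, in mm); y points along the fingers, z is the direction in which the jaws open and shut, and the axes are right-handed (so a half turn about y gives the same grasp; the last joint's range is limited). The gripper opens to 85 mm and grips with 20 to 120 N. Pads are 22 mm wide; open, the fingers measure 114 mm over their backs; the gripper's body (76 mm by 85 mm) begins 54 mm behind the grasp point. The pads swing forward as they close: fully open they stand 13 mm farther back than shut.
Start: joints at [-1.457, 0.313, 1.498, -0, 1.331, -0.223], TCP at [173.483, -495.515, 231.294] pointing down, gripper open.
Joint ranges: [-2.94, 2.94], [-0.97, 2.17], [0.19, 2.56], [-1.23, 4.37], [0.02, 3.11], [-2.88, 2.88]. Speed limits (rad/s): [2.39, 2.39, 3.01, 3.14, 3.14, 3.14].

INTERFACE

Orientations are given as a unit quaternion [w, x, y, z].
In Python, from rig import sense, eyes, ctrl gives the robot as it stands. The module is installed in compiled form; this text tells all that it offers.
- The arm moves only by the shell command python3 -m handwheel 'ROWS' [FORCE]. ROWS is JSON, a list of rows, each an object of numbers: "grip": the finger opening in mm, from 0 to 85.4; "tx", "ty", "tz": the shift along the tool's x, y, z in mm; "wx", "wy", "wz": the turn, a rotation vector about the tool's x, y, z in rad. In form: [{"grip": .., "tx": .., "ty": .., "tz": .., "wx": .., "wy": .., "wz": ..}, ...]. A call has 1 to 10 rows; each row shifts and turns the commanded pose from where the row before left it, along the tool's axes as they then stand; what a row does not reach is not made up. A row lasts 1/12 s, in which the tool goes at most 41.7 mm and 7.16 degrees, less where a joint would pass 70% of its speed; a pose out of reach is approached as far as the arm can. A call is refused whole if a number of a shift passes 41.7 or a number of a turn 0.125, either way. A call with a gripper value outside its range is refused whole. The fingers move at their own pace and stop on an object; FORCE is the grip in N (left out, the last holds). Time passes only in rows, so rows that do not move let the fingers close. It gives the time, the measured TCP pose, the force and the opening at its end, in the units of the state.
- sense(): the state, without advancing time (a new reading comes with each control period).
- eyes.capture(name): name is "scene" or "top" or "wrist"; returns a dict with "pixels" (384x512x3 uint8, red, green, blue), "mtx" (3x3 intrinsics, pixels), "R" (3x3) and "t" (3): a world point X has camera coordinates R X + t. Camera axes: x right, y down, z forward; pixel columns grow to the right and rows downward; lengths in mm; the calibration is good to about 2 mm. The wrist camera is an equidistant fisheye: a pixel r from the principal point sees the ray r / f radians off the axis. A picture is of the moment at which its call begins. There is no depth.
- ctrl.finish_job(): hands the job in, once; it reports no verdict.
The state is a dict: "time_s": time; "joints": joint angles; "dq": joint speeds; "tau": joint torques, N m; "eef_pos": TCP position; "ee_rot": TCP orientation; "force": force on the tool from outside, world axes, zero at the start; "wrist_torque": the same for the moment, N m; "grip_width": opening from 0.0 (shut) to 1.0 (fully open).
Only numpy, scipy, OpenCV 4.12 (cv2) and the standard library are available. Lean on these libraries where they do the work, as an engineer would, in place of code of your own. Each camera call takes 0.05 s, during which the arm holds its last target.

## Working session

There is one attempt and no reset: what is moved stays moved. The work goes in short steps, Python scripts to look and compute and a shell command to move; the robot and the scene stay as the last step left them, time stands still between calls to the robot, and variables do not carry over. Pictures are saved under pics/ and viewed, and the job is handed in when it is done.

```bash
mkdir -p pics; python3 - <<'E'
from rig import sense, eyes, ctrl
import cv2
s=sense();print(s)
for n in("scene","top","wrist"):
    c=eyes.capture(n);cv2.imwrite(f"pics/a_{n}.png",cv2.cvtColor(c["pixels"],cv2.COLOR_RGB2BGR));print(n,c["mtx"].tolist(),c["R"].round(4).tolist(),c["t"].round(1).tolist())
print(ctrl.pinch_z)
E
```

```text
{'time_s': 0.0, 'joints': array([-1.45740152e+00,  3.13458403e-01,  1.49842906e+00,  3.35141458e-05,
        1.33096259e+00, -2.23404473e-01]), 'dq': array([ 7.07037625e-04, -2.31497631e-04,  1.99596001e-04, -6.53309802e-04,
        4.65760986e-04, -8.79533089e-05]), 'tau': array([ 1.15011466e-03, -4.12270117e+01, -2.59739023e+01, -1.26721047e-04,
        4.15276852e-03, -1.14782492e-05]), 'eef_pos': array([ 173.4618477 , -495.25890256,  230.73378446]), 'ee_rot': array([ 0.11854765, -0.11847578,  0.69754782, -0.69666131]), 'force': array([ 0.86454593, -0.03908862,  0.27013702]), 'wrist_torque': array([0.0370854, 0.0174609, 0.062426 ]), 'grip_width': 1.0005121460613244}
scene [[386.26901134021574, 0.0, 254.93864661150081], [0.0, 386.26901134021574, 197.00012544229472], [0.0, 0.0, 1.0]] [[-0.9773, 0.2112, 0.0184], [0.1231, 0.6362, -0.7617], [-0.1726, -0.7421, -0.6477]] [552.2, 23.2, 1217.9]
top [[381.09395119197546, 0.0, 262.15293413178466], [0.0, 381.09395119197546, 189.43281775085188], [0.0, 0.0, 1.0]] [[-0.0104, -0.9999, 0.0021], [-0.9841, 0.0098, -0.1776], [0.1775, -0.004, -0.9841]] [14.7, 579.3, 1080.6]
wrist [[297.3186396354542, 0.0, 256.2086260398903], [0.0, 297.3186396354542, 192.76851306023102], [0.0, 0.0, 1.0]] [[0.33, -0.944, -0.0005], [-0.9018, -0.3154, 0.2954], [-0.279, -0.097, -0.9554]] [-522.7, -38.4, 379.2]
18.700000000000003
```

View pics/a_scene.png

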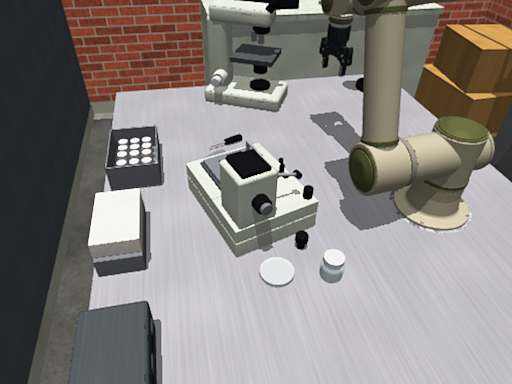

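View pics/a_top.png

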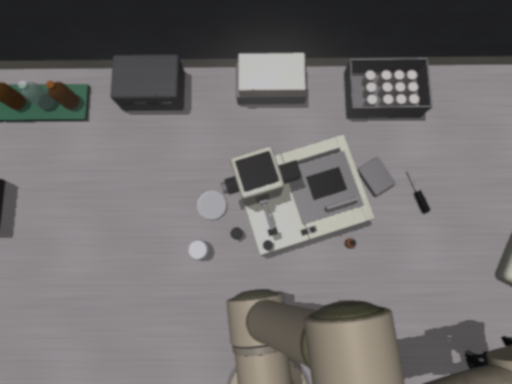

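View pics/a_wrist.png

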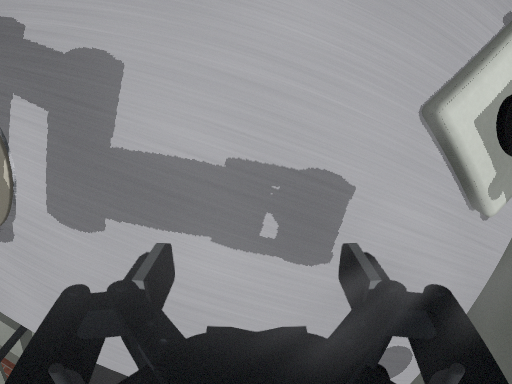

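The top view shows the reader (deck around (305,195)), the head at (258,172), lever knob about (272,232), lens can (268,245), catch knob about (308,231), handle about (341,205), and bottle (350,243). I'll zoom in on it.

```bash
python3 - <<'E'
import cv2
a=cv2.imread("pics/a_top.png")[130:265,215:390];cv2.imwrite("pics/b_top.png",cv2.resize(a,None,fx=4.4,fy=4.4,interpolation=cv2.INTER_CUBIC))
a=cv2.imread("pics/a_scene.png")[125:255,180:340];cv2.imwrite("pics/b_scene.png",cv2.resize(a,None,fx=4.5,fy=4.5,interpolation=cv2.INTER_CUBIC))
E
```

```text
(no output)
```

View pics/b_top.png

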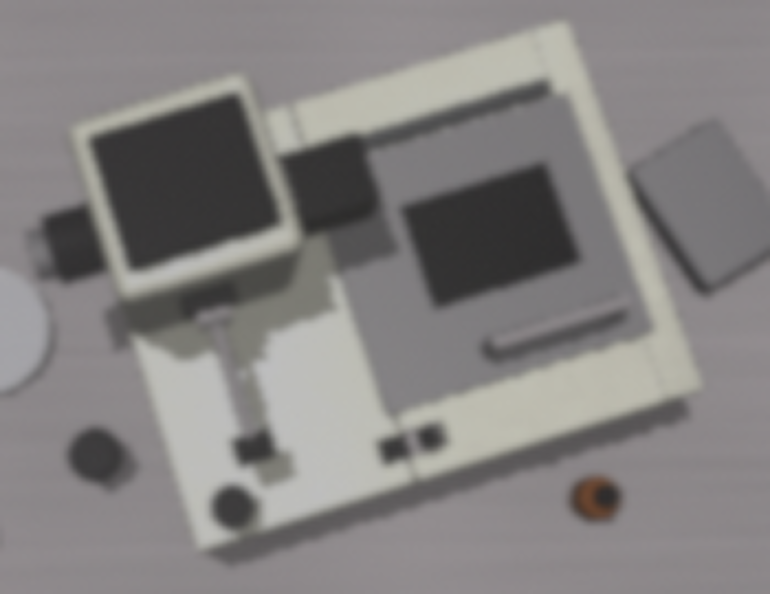

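View pics/b_scene.png

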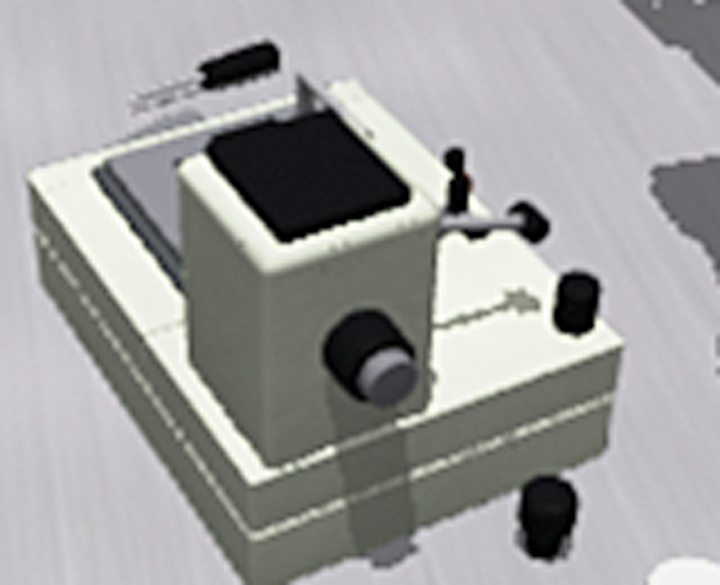

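```bash
cat > h.py <<'E'
import numpy as np, json
from rig import sense, eyes, ctrl
def ray(c,uv):
    d=c["R"].T@np.linalg.solve(c["mtx"],[uv[0],uv[1],1.]); return -c["R"].T@c["t"], d
def onz(c,uv,z):
    o,d=ray(c,uv); return o+d*(z-o[2])/d[2]
def two(c1,u1,c2,u2):
    o1,d1=ray(c1,u1);o2,d2=ray(c2,u2)
    s=np.linalg.lstsq(np.c_[d1,-d2],o2-o1,rcond=None)[0]
    a=o1+s[0]*d1;b=o2+s[1]*d2; return (a+b)/2,np.linalg.norm(a-b)
E
python3 - <<'E'
from h import *
import cv2
t=eyes.capture("top");s=eyes.capture("scene")
T=lambda x,y:(x/4.4+215-.4,y/4.4+130-.4)
S=lambda x,y:(x/4.5+180-.4,y/4.5+125-.4)
P=lambda n,v:print(n,np.round(v,1))
for n,p in dict(FL=(200,547),FR=(700,388),BR=(568,20)).items(): P(n,onz(t,T(*p),100))
fl,fr,br=[onz(t,T(*p),100) for p in((200,547),(700,388),(568,20))]
print(np.linalg.norm(fl-fr),np.linalg.norm(fr-br),np.arctan2(-(fl-fr)[0],(fl-fr)[1]),np.arctan2((br-fr)[1],(br-fr)[0]))
yaw=np.arctan2((br-fr)[1],(br-fr)[0]); yaw=(yaw+np.arctan2(-(fl-fr)[0],(fl-fr)[1]))/2
o=(fl+br)/2
X=np.array([np.cos(yaw),np.sin(yaw),0]);Y=np.array([-X[1],X[0],0])
print("o",o,"yaw",yaw)
def L(n,w):
    w=np.asarray(w);d=w-o;print(n,"world",w.round(1),"local",np.round([d@X,d@Y,w[2]],1))
L("knob163",onz(t,T(253,445),163))
k,e=two(t,T(253,445),s,S(529,222));L("knob2",k);print(e)
L("catchR top131",onz(t,T(431,434),131));L("catchL 131",onz(t,T(394,448),131));L("catchL 100",onz(t,T(394,448),100))
L("catchtop2?",two(t,T(431,434),s,S(454,158))[0])
hl,hr=T(490,345),T(626,303)
L("hl",onz(t,hl,144));L("hr",onz(t,hr,144))
L("can",onz(t,T(234,508),132));L("bottle",onz(t,T(605,495),62))
L("leverpivot",onz(t,T(212,315),200))
c=onz(s,S(622,345),100);L("FL scene",c)
L("cover FR",onz(t,T(652,328),108));L("cover FL",onz(t,T(395,413),108));L("cover BR",onz(t,T(568,98),108))
E
```

```text
FL [390.   16.6 100. ]
FR [ 486.7 -303.3  100. ]
BR [ 732.4 -230.9  100. ]
334.223346773439 256.1456796170823 0.29359882711868324 0.28656801360727396
o [ 561.23700178 -107.13047491  100.        ] yaw 0.29008342036297863
knob163 world [449.  -15.7 163. ] local [-81.4 119.7 163. ]
knob2 world [448.5 -15.5 171.6] local [-81.9 120.  171.6]
0.1663444308579594
catchR top131 world [ 456.9 -126.5  131. ] local [-105.5   11.3  131. ]
catchL 131 world [ 448.5 -103.4  131. ] local [-106.9   35.8  131. ]
catchL 100 world [ 450.6 -106.9  100. ] local [-105.9   31.9  100. ]
catchtop2? world [ 459.5 -126.4  142.6] local [-103.    10.7  142.6]
hl world [ 510.1 -162.8  144. ] local [-65.  -38.7 144. ]
hr world [ 535.3 -247.8  144. ] local [ -65.1 -127.4  144. ]
can world [412.9  -4.5 132. ] local [-112.7  140.8  132. ]
bottle world [ 421.2 -248.1   62. ] local [-174.5  -95.    62. ]
leverpivot world [522.1   8.1 200. ] local [ -4.6 121.6 200. ]
FL scene world [394.8  25.4 100. ] local [-121.6  174.6  100. ]
cover FR world [ 524.6 -272.7  108. ] local [ -82.5 -148.2  108. ]
cover FL world [ 472.1 -107.3  108. ] local [-85.5  25.4 108. ]
cover BR world [ 676.6 -226.5  108. ] local [  76.4 -147.4  108. ]
```

```bash
python3 - <<'E'
from h import *
import cv2
s=eyes.capture("scene")
def pr(w):
    c=s["R"]@np.array(w)+s["t"];u=s["mtx"]@c;u=u[:2]/u[2];return np.round(((u[0]-180+.4)*4.5,(u[1]-125+.4)*4.5))
for n,w in dict(bottle=(421,-248,62),cR=(457,-126,131),cRb=(459,-129,100),cL=(448,-103,131),cLb=(450.6,-107,100),knob=(449,-15.7,163),FL=(390,16.6,100),BL=(735-97,90,100),h=(510,-163,144)).items(): print(n,pr(w))
s=cv2.cvtColor(eyes.capture("top")["pixels"],cv2.COLOR_RGB2BGR)[215:250,255:325];cv2.imwrite("pics/c_top.png",cv2.resize(s,None,fx=11,fy=11,interpolation=cv2.INTER_NEAREST))
E
```

```text
bottle [460. 151.]
cR [462. 174.]
cRb [455. 209.]
cL [485. 192.]
cLb [476. 227.]
knob [527. 233.]
FL [625. 335.]
BL [249. 473.]
h [372. 135.]
```

View pics/c_top.png

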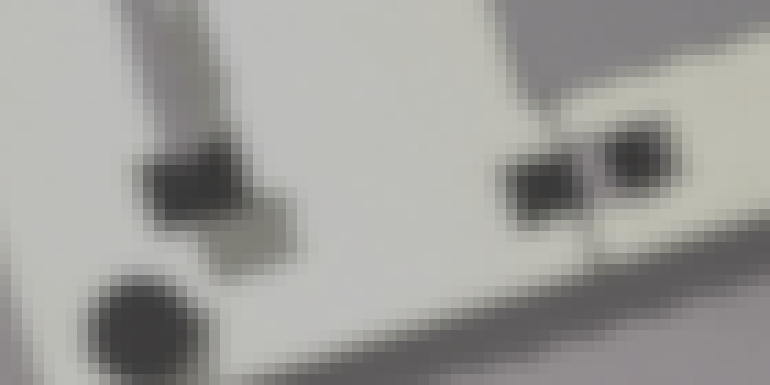

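```bash
cat >> h.py <<'E'
from scipy.spatial.transform import Rotation as Ro
YAW=0.29
X=np.array([np.cos(YAW),np.sin(YAW),0]);Y=np.array([-X[1],X[0],0]);O=np.array([561.2,-107.1,0])
def W(x,y,z): return O+x*X+y*Y+np.array([0,0,z])
def rot(s): q=s["ee_rot"]; return Ro.from_quat([q[1],q[2],q[3],q[0]])
def need(target,jaw):
    """tool-axis shift at current orientation, and remaining turn to tool-down with z=jaw"""
    s=sense();R=rot(s);
    ty=np.array([0,0,-1.]);
    best=None
    for sg in(1,-1):
        z=jaw*sg;Rt=Ro.from_matrix(np.c_[np.cross(ty,z),ty,z]);rv=(R.inv()*Rt).as_rotvec()
        if best is None or np.linalg.norm(rv)<np.linalg.norm(best): best=rv
    d=np.array(target)-s["eef_pos"]
    print("t",s["time_s"],"pos",s["eef_pos"].round(1),"loc",np.round([(s["eef_pos"]-O)@X,(s["eef_pos"]-O)@Y],1),"F",s["force"].round(1),"grip",round(s["grip_width"],3),"q",s["joints"].round(2))
    print("world d",d.round(1),"tool d",R.inv().apply(d).round(1),"turn",best.round(4))
    print("axes",R.as_matrix().round(3).tolist())
E
python3 - <<'E'
from h import *
need(W(-81.5,120,215),Y); need(W(-65,-83,200),X)
E
```

```text
t 0.35 pos [ 173.5 -495.5  231.2] loc [-482.6 -261.3] F [ 0.6 -0.2  0.4] grip 1.002 q [-1.46  0.31  1.5   0.    1.33 -0.22]
world d [275.3 480.1 -16.2] tool d [-418.5   16.3 -362.1] turn [ 0.0003  0.0468 -0.0001]
axes [[-0.944, -0.0, 0.33], [-0.33, 0.0, -0.944], [-0.0, -1.0, -0.0]]
t 0.35 pos [ 173.5 -495.5  231.2] loc [-482.6 -261.3] F [ 0.6 -0.2  0.4] grip 1.002 q [-1.46  0.31  1.5   0.    1.33 -0.22]
world d [349.2 290.2 -31.2] tool d [-425.5   31.2 -158.6] turn [ 2.000e-04 -1.524e+00 -3.000e-04]
axes [[-0.944, -0.0, 0.33], [-0.33, 0.0, -0.944], [-0.0, -1.0, -0.0]]
```

```bash
python3 -m handwheel '[{"grip":60,"tx":-28,"tz":-24},{"grip":60,"tx":-28,"tz":-24},{"grip":60,"tx":-28,"tz":-24},{"grip":60,"tx":-28,"tz":-24},{"grip":60,"tx":-28,"tz":-24},{"grip":60,"tx":-28,"tz":-24},{"grip":60,"tx":-28,"tz":-24},{"grip":60,"tx":-28,"tz":-24},{"grip":60,"tx":-28,"tz":-24},{"grip":60,"tx":-10,"tz":-9}]' 30; python3 -c "
from h import *
need(W(-81.5,120,205),Y)"
```

```text
t 0.35 pos [ 173.5 -495.5  231.2] loc [-482.6 -261.3] F [ 0.6 -0.2  0.4] grip 1.002 q [-1.46  0.31  1.5   0.    1.33 -0.22]
world d [275.3 480.1 -26.2] tool d [-418.5   26.3 -362.1] turn [ 0.0003  0.0468 -0.0001]
axes [[-0.944, -0.0, 0.33], [-0.33, 0.0, -0.944], [-0.0, -1.0, -0.0]]invalid input
```

```bash
python3 -m handwheel '[{"grip":60,"tx":-28,"ty":0,"tz":-24,"wx":0,"wy":0,"wz":0},{"grip":60,"tx":-28,"ty":0,"tz":-24,"wx":0,"wy":0,"wz":0},{"grip":60,"tx":-28,"ty":0,"tz":-24,"wx":0,"wy":0,"wz":0},{"grip":60,"tx":-28,"ty":0,"tz":-24,"wx":0,"wy":0,"wz":0},{"grip":60,"tx":-28,"ty":0,"tz":-24,"wx":0,"wy":0,"wz":0},{"grip":60,"tx":-28,"ty":0,"tz":-24,"wx":0,"wy":0,"wz":0},{"grip":60,"tx":-28,"ty":0,"tz":-24,"wx":0,"wy":0,"wz":0},{"grip":60,"tx":-28,"ty":0,"tz":-24,"wx":0,"wy":0,"wz":0},{"grip":60,"tx":-28,"ty":0,"tz":-24,"wx":0,"wy":0,"wz":0},{"grip":60,"tx":-10,"ty":0,"tz":-9,"wx":0,"wy":0,"wz":0}]' 30; python3 -c "
from h import *
need(W(-81.5,120,205),Y)"
```

```text
time_s: 1.18
eef_pos: [347.6, -193.3, 231.5]
ee_rot: [0.12, -0.119, 0.697, -0.697]
force: [-0.0, -1.3, -0.1]
grip_width: 0.708
t 1.1833 pos [ 347.6 -193.3  231.5] loc [-229.4  -21.5] F [-0.  -1.3 -0.1] grip 0.708 q [-0.8   0.03  1.84  0.    1.27  0.43]
world d [101.2 177.9 -26.5] tool d [-154.7   26.6 -134. ] turn [ 0.0002  0.0495 -0.0008]
axes [[-0.943, 0.001, 0.333], [-0.333, 0.0, -0.943], [-0.001, -1.0, -0.0]]
```

```bash
python3 -m handwheel '[{"grip":60,"tx":-28,"ty":0,"tz":-24,"wx":0,"wy":0,"wz":0},{"grip":60,"tx":-28,"ty":0,"tz":-24,"wx":0,"wy":0,"wz":0},{"grip":60,"tx":-28,"ty":0,"tz":-24,"wx":0,"wy":0,"wz":0},{"grip":60,"tx":-28,"ty":0,"tz":-24,"wx":0,"wy":0,"wz":0},{"grip":60,"tx":-24,"ty":0,"tz":-21,"wx":0,"wy":0,"wz":0},{"grip":60,"tx":-16,"ty":0,"tz":-15,"wx":0,"wy":0,"wz":0},{"grip":60,"tx":0,"ty":0,"tz":0,"wx":0,"wy":0.049,"wz":0}]' 30; python3 - <<'E'
from h import *
need(W(-81.5,120,205),Y)
import cv2
for n in("wrist","scene","top"):
    c=eyes.capture(n);cv2.imwrite(f"pics/d_{n}.png",cv2.cvtColor(c["pixels"],cv2.COLOR_RGB2BGR))
E
```

```text
time_s: 1.77
eef_pos: [447.3, -18.7, 231.2]
ee_rot: [0.103, -0.103, 0.7, -0.699]
force: [0.4, -0.6, 0.3]
grip_width: 0.703
t 1.7667 pos [447.3 -18.7 231.2] loc [-83.9 117.3] F [ 0.4 -0.6  0.3] grip 0.703 q [-0.31  0.14  1.71  0.    1.29  0.97]
world d [  1.5   3.3 -26.2] tool d [-2.4 26.2 -2.7] turn [ 0.0007  0.0018 -0.0005]
axes [[-0.958, 0.0, 0.288], [-0.288, 0.001, -0.958], [-0.001, -1.0, -0.001]]
```

View pics/d_wrist.png

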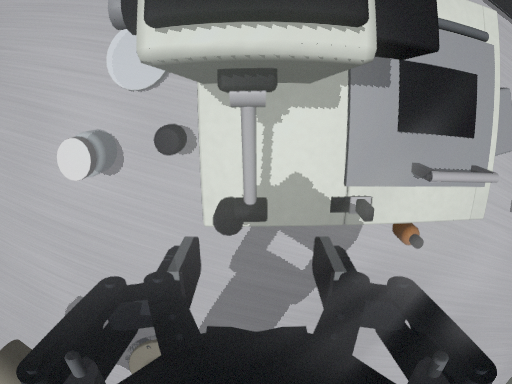

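The wrist view shows the lever knob at (248,209), the lens can behind it at (230,215), the catch knob at (365,208) with its empty slot to the left, and the handle at (460,175). I'll check these with fisheye rays.

```bash
cat >> h.py <<'E'
def fray(c,uv):
    m=c["mtx"];p=np.array([(uv[0]-m[0,2])/m[0,0],(uv[1]-m[1,2])/m[1,1]]);r=np.linalg.norm(p)
    d=np.r_[p/r*np.sin(r),np.cos(r)];return -c["R"].T@c["t"],c["R"].T@d
def fonz(c,uv,z):
    o,d=fray(c,uv);return o+d*(z-o[2])/d[2]
def loc(w): d=np.asarray(w)-O;return np.round([d@X,d@Y,w[2]],1)
E
python3 - <<'E'
from h import *
c=eyes.capture("wrist")
for n,uv,z in(("knob",(248.5,209),163),("catch top",(363.5,201),131),("catch top front",(369,217),131),("handle l",(427,175),144),("handle r",(497,177),144),("deck FL",(204,224),100),("deck FR",(484,216),100),("can",(228,216),132),("pivot",(247,98),200)):
    print(n,loc(fonz(c,uv,z)))
E
python3 - <<'E'
import cv2
a=cv2.imread("pics/d_wrist.png")[150:250,190:510];cv2.imwrite("pics/e_wrist.png",cv2.resize(a,None,fx=2.5,fy=2.5,interpolation=cv2.INTER_CUBIC))
E
```

```text
knob [-88.9 122.5 163. ]
catch top [-93.9  19.8 131. ]
catch top front [-109.6   12.3  131. ]
handle l [-65.5 -36.2 144. ]
handle r [ -65.3 -131.2  144. ]
deck FL [-128.6  169.5  100. ]
deck FR [-126.4 -168.8  100. ]
can [-107.   141.4  132. ]
pivot [ -7.6 121.9 200. ]
```

View pics/e_wrist.png

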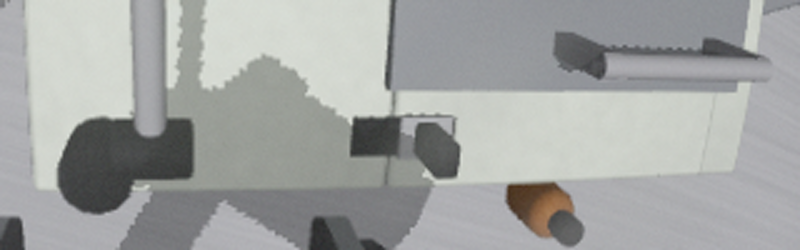

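```bash
python3 - <<'E'
from h import *
t=eyes.capture("top");c=eyes.capture("wrist")
def tri(o1,d1,o2,d2):
    s=np.linalg.lstsq(np.c_[d1,-d2],o2-o1,rcond=None)[0];a=o1+s[0]*d1;b=o2+s[1]*d2;return (a+b)/2,np.linalg.norm(a-b)
T=lambda x,y:(x/4.4+215-.4,y/4.4+130-.4)
for n,a,b in(("knob",T(253,445),(250,209.6)),("catchtop",T(431,434),(369,210)),("hl",T(490,345),(431,176)),("hr",T(626,303),(497,177.5))):
    p,e=tri(*ray(t,a),*fray(c,b));print(n,loc(p),e)
need(W(-84,121,144),Y)
E
```

```text
knob [-82.5 120.5 182.2] 0.14651457327869327
catchtop [-105.3   10.4  125.4] 0.18181754251660753
hl [-65.4 -37.6 149.8] 0.09191632674962517
hr [ -65.3 -125.9  149.6] 0.419271242458351
t 2.0667 pos [446.1 -22.3 231.4] loc [-86.1 114.2] F [ 0.9 -0.1 -0.2] grip 0.699 q [-0.31  0.14  1.72 -0.    1.29  0.97]
world d [  0.    7.1 -87.4] tool d [-2.1 87.4 -6.9] turn [-0.0001 -0.0024 -0.    ]
axes [[-0.959, 0.0, 0.284], [-0.284, -0.0, -0.959], [-0.0, -1.0, 0.0]]
```

```bash
python3 - <<'E'
from h import *
import cv2
c=eyes.capture("wrist");cv2.imwrite("pics/f_wrist.png",cv2.cvtColor(c["pixels"],cv2.COLOR_RGB2BGR))
np.savez("wr.npz",**c)
a=cv2.imread("pics/f_wrist.png")[160:260,180:500];cv2.imwrite("pics/f2.png",cv2.resize(a,None,fx=2.5,fy=2.5,interpolation=cv2.INTER_CUBIC))
print(-c["R"].T@c["t"])
E
```

```text
[517.34863851   0.85405529 373.944283  ]
```

View pics/f2.png

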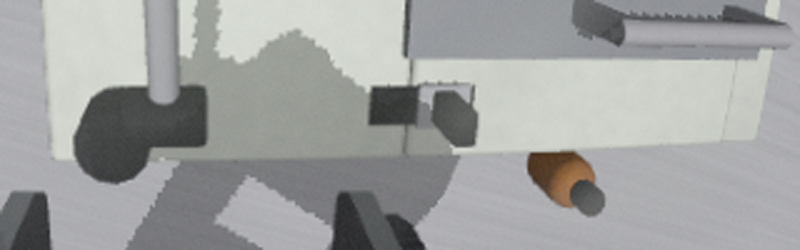

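```bash
python3 - <<'E'
from h import *
t=eyes.capture("top");c=np.load("wr.npz")
def tri(o1,d1,o2,d2):
    s=np.linalg.lstsq(np.c_[d1,-d2],o2-o1,rcond=None)[0];a=o1+s[0]*d1;b=o2+s[1]*d2;return (a+b)/2,np.linalg.norm(a-b)
T=lambda x,y:(x/4.4+215-.4,y/4.4+130-.4)
for n,a,b,z in(("knob",T(253,445),(246,206.4),163),("catchtop",T(431,434),(364.4,211),131),("hl",T(490,345),(428.8,173),144),("hr",T(626,303),(496,174.4),144)):
    p,e=tri(*ray(t,a),*fray(c,b));print(n,loc(p),e,loc(fonz(c,b,z)))
need(W(-84,121,144),Y)
E
```

```text
knob [-82.  121.8 178.1] 2.8908174754703735 [-87.1 123.7 163. ]
catchtop [-106.3   11.8  122.6] 4.148303292651364 [-104.1   17.1  131. ]
hl [-64.6 -39.1 143.1] 0.5391661839505206 [-64.2 -38.7 144. ]
hr [ -64.1 -127.5  145.5] 2.3631568098727302 [ -63.3 -129.7  144. ]
t 2.1667 pos [446.1 -22.3 231.4] loc [-86.  114.2] F [-0.6  0.6  0.2] grip 0.702 q [-0.31  0.14  1.72 -0.    1.29  0.97]
world d [ -0.    7.1 -87.4] tool d [-2.  87.4 -6.8] turn [-0.0001 -0.0028 -0.0001]
axes [[-0.959, 0.0, 0.283], [-0.283, -0.0, -0.959], [-0.0, -1.0, 0.0]]
```

```bash
python3 -m handwheel '[{"grip":60,"tx":-2,"ty":25,"tz":-7,"wx":0,"wy":0,"wz":0},{"grip":60,"tx":0,"ty":25,"tz":0,"wx":0,"wy":0,"wz":0},{"grip":60,"tx":0,"ty":20,"tz":0,"wx":0,"wy":0,"wz":0},{"grip":60,"tx":0,"ty":15,"tz":0,"wx":0,"wy":0,"wz":0},{"grip":60,"tx":0,"ty":0,"tz":0,"wx":0,"wy":0,"wz":0}]' 30; python3 - <<'E'
from h import *
import cv2
need(W(-84,121,146),Y)
c=eyes.capture("wrist");cv2.imwrite("pics/g_wrist.png",cv2.cvtColor(c["pixels"],cv2.COLOR_RGB2BGR))
E
```

```text
time_s: 2.58
eef_pos: [444.7, -14.4, 143.9]
ee_rot: [0.1, -0.103, 0.701, -0.699]
force: [0.1, 0.0, -0.3]
grip_width: 0.703
t 2.5833 pos [444.7 -14.4 143.9] loc [-85.1 122.1] F [ 0.1  0.  -0.3] grip 0.703 q [-0.3   0.24  1.84  0.    1.06  0.99]
world d [ 1.4 -0.7  2.1] tool d [-1.1 -2.1  1.1] turn [ 0.0028 -0.0027  0.0042]
axes [[-0.959, -0.005, 0.283], [-0.283, 0.001, -0.959], [0.004, -1.0, -0.003]]
```

View pics/g_wrist.png

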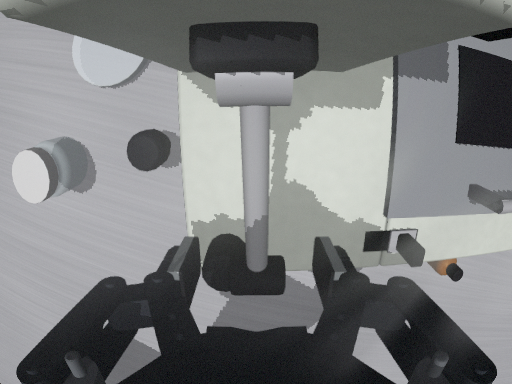

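The knob sits centred between the pads at (256,275). I'll close gently.

```bash
python3 -m handwheel '[{"grip":20,"tx":0,"ty":0,"tz":0,"wx":0,"wy":0,"wz":0},{"grip":20,"tx":0,"ty":0,"tz":0,"wx":0,"wy":0,"wz":0},{"grip":20,"tx":0,"ty":0,"tz":0,"wx":0,"wy":0,"wz":0},{"grip":20,"tx":0,"ty":0,"tz":0,"wx":0,"wy":0,"wz":0},{"grip":20,"tx":0,"ty":0,"tz":0,"wx":0,"wy":0,"wz":0}]' 30; python3 - <<'E'
from h import *
import cv2
need(W(-84,121,146),Y)
c=eyes.capture("wrist");cv2.imwrite("pics/h_wrist.png",cv2.cvtColor(c["pixels"],cv2.COLOR_RGB2BGR))
p=85*np.array([[-np.cos(a),np.sin(a)] for a in np.linspace(-.45,.5,11)])
print(np.diff(p,axis=0).round(1).tolist())
E
```

```text
time_s: 3.05
eef_pos: [446.6, -14.3, 147.0]
ee_rot: [-0.102, 0.101, -0.7, 0.7]
force: [1.0, 2.7, 3.9]
grip_width: 0.278
t 3.05 pos [446.6 -14.3 147. ] loc [-83.3 121.7] F [1.  2.7 3.9] grip 0.278 q [-0.3   0.23  1.84  0.    1.07  0.99]
world d [-0.5 -0.9 -1. ] tool d [0.7 1.  0.7] turn [-0.0004 -0.0022 -0.0017]
axes [[-0.959, 0.002, 0.284], [-0.284, 0.0, -0.959], [-0.002, -1.0, 0.0]]
[[-3.2, 7.4], [-2.4, 7.7], [-1.7, 7.9], [-0.9, 8.0], [-0.2, 8.1], [0.6, 8.1], [1.3, 8.0], [2.1, 7.8], [2.8, 7.6], [3.5, 7.3]]
```

View pics/h_wrist.png

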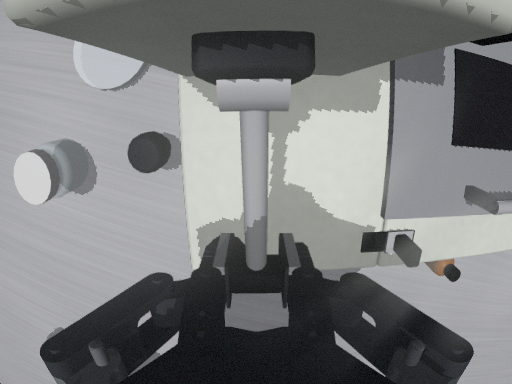

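```bash
python3 -m handwheel '[{"grip":20,"tx":3.2,"ty":-7.4,"tz":0,"wx":0,"wy":0,"wz":0},{"grip":20,"tx":2.4,"ty":-7.7,"tz":0,"wx":0,"wy":0,"wz":0},{"grip":20,"tx":1.7,"ty":-7.9,"tz":0,"wx":0,"wy":0,"wz":0},{"grip":20,"tx":0.9,"ty":-8,"tz":0,"wx":0,"wy":0,"wz":0},{"grip":20,"tx":0.2,"ty":-8,"tz":0,"wx":0,"wy":0,"wz":0},{"grip":20,"tx":-0.6,"ty":-8,"tz":0,"wx":0,"wy":0,"wz":0},{"grip":20,"tx":-1.3,"ty":-8,"tz":0,"wx":0,"wy":0,"wz":0},{"grip":20,"tx":0,"ty":0,"tz":0,"wx":0,"wy":0,"wz":0}]' 30; python3 -c "
from h import *
need(W(-84,121,146),Y)"
```

```text
time_s: 3.77
eef_pos: [440.3, -16.2, 202.2]
ee_rot: [-0.102, 0.101, -0.7, 0.7]
force: [1.6, 2.1, -1.6]
grip_width: 0.272
t 3.7667 pos [440.3 -16.2 202.2] loc [-89.8 121.7] F [ 1.6  2.1 -1.6] grip 0.272 q [-0.3   0.15  1.78  0.    1.21  0.98]
world d [  5.8   1.  -56.2] tool d [-5.7 56.2  0.7] turn [-0.0003 -0.002  -0.0012]
axes [[-0.959, 0.001, 0.284], [-0.284, 0.0, -0.959], [-0.001, -1.0, 0.0]]
```

```bash
python3 -m handwheel '[{"grip":20,"tx":-2.1,"ty":-7.8,"tz":0,"wx":0,"wy":0,"wz":0},{"grip":20,"tx":-2.8,"ty":-7.6,"tz":0,"wx":0,"wy":0,"wz":0},{"grip":20,"tx":-3.5,"ty":-7.3,"tz":0,"wx":0,"wy":0,"wz":0},{"grip":20,"tx":0,"ty":0,"tz":0,"wx":0,"wy":0,"wz":0},{"grip":20,"tx":0,"ty":0,"tz":0,"wx":0,"wy":0,"wz":0}]' 30;  python3 -m handwheel '[{"grip":20,"tx":-1,"ty":-2,"tz":0,"wx":0,"wy":0,"wz":0},{"grip":20,"tx":0,"ty":0,"tz":0,"wx":0,"wy":0,"wz":0},{"grip":20,"tx":0,"ty":0,"tz":0,"wx":0,"wy":0,"wz":0}]' 30; python3 -m handwheel '[{"grip":20,"tx":-1,"ty":-2,"tz":0,"wx":0,"wy":0,"wz":0},{"grip":20,"tx":0,"ty":0,"tz":0,"wx":0,"wy":0,"wz":0},{"grip":20,"tx":0,"ty":0,"tz":0,"wx":0,"wy":0,"wz":0}]' 30
```

```text
time_s: 4.18
eef_pos: [446.9, -14.0, 223.0]
ee_rot: [0.1, -0.103, 0.7, -0.7]
force: [-5.4, -2.2, -10.9]
grip_width: 0.271
time_s: 4.43
eef_pos: [446.8, -13.9, 223.2]
ee_rot: [0.099, -0.104, 0.7, -0.699]
force: [-4.3, -4.1, -24.3]
grip_width: 0.27
time_s: 4.68
eef_pos: [447.3, -13.7, 224.6]
ee_rot: [0.098, -0.105, 0.7, -0.699]
force: [-5.2, -7.0, -27.4]
grip_width: 0.272
```

```bash
python3 -m handwheel '[{"grip":20,"tx":1,"ty":2.5,"tz":0,"wx":0,"wy":0,"wz":0},{"grip":20,"tx":0,"ty":0,"tz":0,"wx":0,"wy":0,"wz":0},{"grip":60,"tx":0,"ty":0,"tz":0,"wx":0,"wy":0,"wz":0},{"grip":60,"tx":0,"ty":0,"tz":0,"wx":0,"wy":0,"wz":0},{"grip":60,"tx":0,"ty":0,"tz":0,"wx":0,"wy":0,"wz":0},{"grip":60,"tx":0,"ty":-20,"tz":0,"wx":0,"wy":0,"wz":0},{"grip":60,"tx":0,"ty":-20,"tz":0,"wx":0,"wy":0,"wz":0},{"grip":60,"tx":15,"ty":-10,"tz":0,"wx":0,"wy":0,"wz":0},{"grip":60,"tx":0,"ty":0,"tz":0,"wx":0,"wy":0,"wz":0}]' 30;python3 - <<'E'
from h import *
import cv2
need(W(-64.5,-83,190),X)
for n in("wrist","scene"):
  c=eyes.capture(n);cv2.imwrite(f"pics/i_{n}.png",cv2.cvtColor(c["pixels"],cv2.COLOR_RGB2BGR))
a=cv2.imread("pics/i_scene.png")[125:255,180:340];cv2.imwrite("pics/i2.png",cv2.resize(a,None,fx=4.5,fy=4.5,interpolation=cv2.INTER_CUBIC))
E
```

```text
time_s: 5.43
eef_pos: [434.7, -18.3, 278.2]
ee_rot: [-0.103, 0.1, -0.699, 0.701]
force: [0.5, -0.3, 0.2]
grip_width: 0.702
t 5.4333 pos [434.7 -18.3 278.2] loc [-95.8 121.2] F [ 0.5 -0.3  0.2] grip 0.702 q [-0.31  0.07  1.67 -0.    1.4   0.97]
world d [  88.4 -186.7  -88.2] tool d [-31.4  89.  203.9] turn [ 1.0000e-03  1.5686e+00 -6.1000e-03]
axes [[-0.959, 0.005, 0.284], [-0.284, -0.002, -0.959], [-0.004, -1.0, 0.003]]
```

View pics/i_wrist.png

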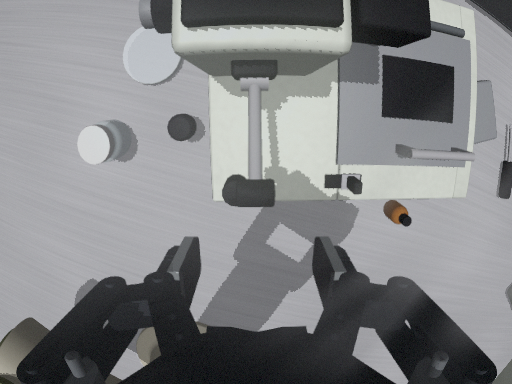

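View pics/i2.png

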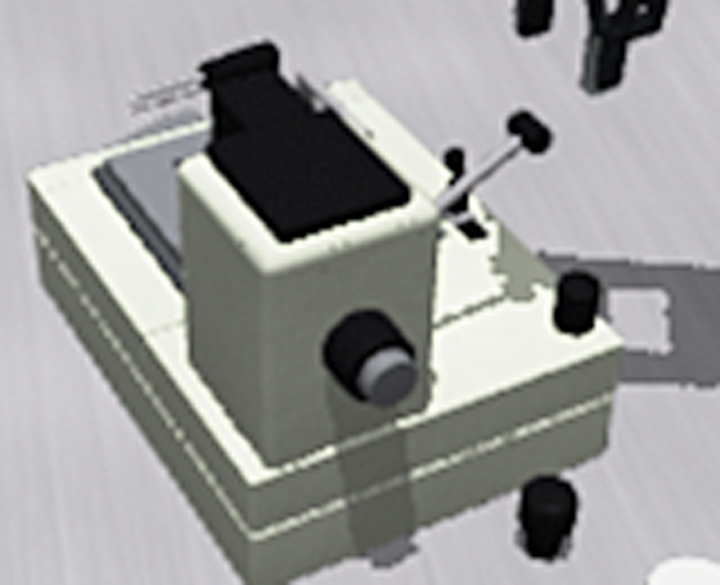

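Scene view: the lever is up with its knob at (528,130), the lens block is raised at (240,70), and the can hasn't moved. Next I turn the jaws to the handle.

```bash
python3 -m handwheel '[{"grip":60,"tx":0,"ty":0,"tz":0,"wx":0,"wy":-0.121,"wz":0},{"grip":60,"tx":0,"ty":0,"tz":0,"wx":0,"wy":-0.121,"wz":0},{"grip":60,"tx":0,"ty":0,"tz":0,"wx":0,"wy":-0.121,"wz":0},{"grip":60,"tx":0,"ty":0,"tz":0,"wx":0,"wy":-0.121,"wz":0},{"grip":60,"tx":0,"ty":0,"tz":0,"wx":0,"wy":-0.121,"wz":0},{"grip":60,"tx":0,"ty":0,"tz":0,"wx":0,"wy":-0.121,"wz":0},{"grip":60,"tx":0,"ty":0,"tz":0,"wx":0,"wy":-0.121,"wz":0},{"grip":60,"tx":0,"ty":0,"tz":0,"wx":0,"wy":-0.121,"wz":0},{"grip":60,"tx":0,"ty":0,"tz":0,"wx":0,"wy":-0.121,"wz":0},{"grip":60,"tx":0,"ty":0,"tz":0,"wx":0,"wy":-0.121,"wz":0}]' 30;  python3 -m handwheel '[{"grip":60,"tx":0,"ty":0,"tz":0,"wx":0,"wy":-0.121,"wz":0},{"grip":60,"tx":0,"ty":0,"tz":0,"wx":0,"wy":-0.121,"wz":0},{"grip":60,"tx":0,"ty":0,"tz":0,"wx":0,"wy":-0.121,"wz":0},{"grip":60,"tx":0,"ty":0,"tz":0,"wx":0,"wy":0,"wz":0}]' 30; python3 -c "
from h import *
need(W(-64.5,-83,215),X)"
```

```text
time_s: 6.37
eef_pos: [434.9, -17.7, 274.6]
ee_rot: [0.483, -0.483, 0.517, -0.516]
force: [0.8, 0.8, 0.3]
grip_width: 0.705
time_s: 6.7
eef_pos: [434.8, -17.8, 274.7]
ee_rot: [-0.568, 0.568, -0.422, 0.421]
force: [-0.8, -0.2, -0.8]
grip_width: 0.703
t 6.7 pos [434.8 -17.8 274.7] loc [-95.6 121.8] F [-0.8 -0.2 -0.8] grip 0.703 q [-0.31  0.08  1.67  0.    1.39 -0.61]
world d [  88.3 -187.3  -59.7] tool d [204.9  59.5  30.2] turn [ 0.0008  0.0043 -0.0007]
axes [[0.29, -0.001, 0.957], [-0.957, 0.0, 0.29], [-0.001, -1.0, -0.001]]
```

```bash
python3 -m handwheel '[{"grip":60,"tx":30,"ty":0,"tz":4,"wx":0,"wy":0,"wz":0},{"grip":60,"tx":30,"ty":0,"tz":4,"wx":0,"wy":0,"wz":0},{"grip":60,"tx":30,"ty":5,"tz":4,"wx":0,"wy":0,"wz":0},{"grip":60,"tx":30,"ty":10,"tz":4,"wx":0,"wy":0,"wz":0},{"grip":60,"tx":30,"ty":10,"tz":5,"wx":0,"wy":0,"wz":0},{"grip":60,"tx":30,"ty":15,"tz":5,"wx":0,"wy":0,"wz":0},{"grip":60,"tx":25,"ty":15,"tz":5,"wx":0,"wy":0,"wz":0},{"grip":60,"tx":0,"ty":0,"tz":0,"wx":0,"wy":0.004,"wz":0},{"grip":60,"tx":0,"ty":0,"tz":0,"wx":0,"wy":0,"wz":0}]' 30;  python3 - <<'E'
from h import *
import cv2
need(W(-64.5,-83,125),X)
c=eyes.capture("wrist");cv2.imwrite("pics/j_wrist.png",cv2.cvtColor(c["pixels"],cv2.COLOR_RGB2BGR));np.savez("wr.npz",**c)
E
```

```text
time_s: 7.45
eef_pos: [522.8, -205.9, 218.7]
ee_rot: [0.565, -0.565, 0.426, -0.424]
force: [0.0, 0.8, 0.4]
grip_width: 0.698
t 7.45 pos [ 522.8 -205.9  218.7] loc [-65.  -83.7] F [0.  0.8 0.4] grip 0.698 q [-0.58  0.41  1.4   0.    1.34 -0.87]
world d [  0.3   0.8 -93.7] tool d [-0.5 93.7  0.7] turn [ 0.0019 -0.0087 -0.0025]
axes [[0.278, -0.002, 0.961], [-0.961, 0.002, 0.278], [-0.002, -1.0, -0.002]]
```

View pics/j_wrist.png

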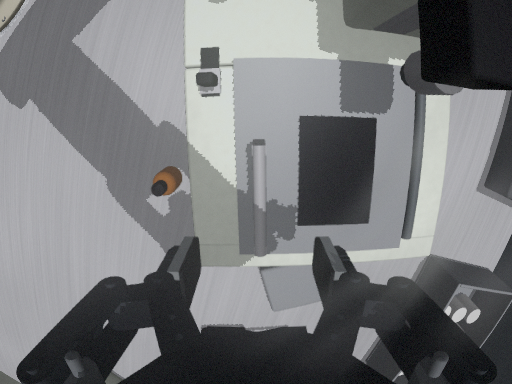

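```bash
python3 - <<'E'
from h import *
c=np.load("wr.npz")
for n,uv,z in(("h1",(259,143),149),("h2",(260,253),144),("catch top",(206,79),131),("coverFL",(235,60),108),("cover FR",(239,255),108),("corner FR",(199,265),100)): print(n,loc(fonz(c,uv,z)))
E
```

```text
h1 [-63.2 -34.7 149. ]
h2 [ -62.9 -125.6  144. ]
catch top [-103.3   14.   131. ]
coverFL [-82.5  31.6 108. ]
cover FR [ -83.1 -147.4  108. ]
corner FR [-125.5 -164.3  100. ]
```

```bash
python3 -m handwheel '[{"grip":60,"tx":-1,"ty":25,"tz":1,"wx":0,"wy":-0.008,"wz":0},{"grip":60,"tx":0,"ty":25,"tz":0,"wx":0,"wy":0,"wz":0},{"grip":60,"tx":0,"ty":22,"tz":0,"wx":0,"wy":0,"wz":0},{"grip":60,"tx":0,"ty":14,"tz":0,"wx":0,"wy":0,"wz":0},{"grip":60,"tx":0,"ty":6,"tz":0,"wx":0,"wy":0,"wz":0},{"grip":60,"tx":0,"ty":0,"tz":0,"wx":0,"wy":0,"wz":0},{"grip":60,"tx":0,"ty":0,"tz":0,"wx":0,"wy":0,"wz":0}]' 30;  python3 - <<'E'
from h import *
import cv2
need(W(-64,-82,125),X)
c=eyes.capture("wrist");cv2.imwrite("pics/k_wrist.png",cv2.cvtColor(c["pixels"],cv2.COLOR_RGB2BGR))
E
```

```text
time_s: 8.08
eef_pos: [524.0, -204.0, 129.7]
ee_rot: [0.568, -0.568, 0.421, -0.422]
force: [-0.3, -0.0, 0.5]
grip_width: 0.705
t 8.0833 pos [ 524.  -204.   129.7] loc [-63.3 -82.2] F [-0.3 -0.   0.5] grip 0.705 q [-0.58  0.49  1.52  0.    1.13 -0.87]
world d [-0.7  0.  -4.7] tool d [-0.2  4.7 -0.7] turn [-0.0011  0.0039  0.0012]
axes [[0.29, 0.001, 0.957], [-0.957, -0.001, 0.29], [0.001, -1.0, 0.001]]
```

View pics/k_wrist.png

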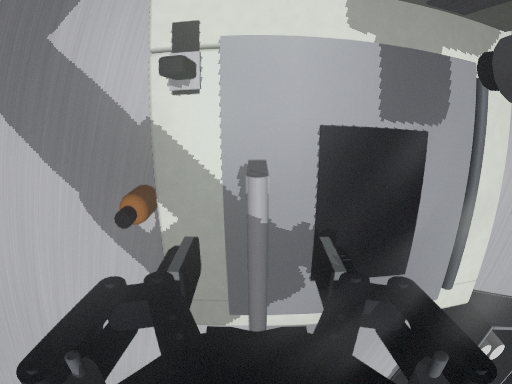

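The bar runs down column 258, centred between the fingers. I'll descend 4 mm and close.

```bash
python3 -m handwheel '[{"grip":60,"tx":0,"ty":4,"tz":-0.5,"wx":0,"wy":0,"wz":0},{"grip":5,"tx":0,"ty":0,"tz":0,"wx":0,"wy":0,"wz":0},{"grip":5,"tx":0,"ty":0,"tz":0,"wx":0,"wy":0,"wz":0},{"grip":5,"tx":0,"ty":0,"tz":0,"wx":0,"wy":0,"wz":0},{"grip":5,"tx":0,"ty":0,"tz":0,"wx":0,"wy":0,"wz":0},{"grip":5,"tx":0,"ty":0,"tz":0,"wx":0,"wy":0,"wz":0},{"grip":5,"tx":0,"ty":0,"tz":0,"wx":0,"wy":0,"wz":0},{"grip":5,"tx":0,"ty":0,"tz":0,"wx":0,"wy":0,"wz":0}]' 40;  python3 - <<'E'
from h import *
import cv2
need(W(-64,-82,125),X)
c=eyes.capture("wrist");cv2.imwrite("pics/l_wrist.png",cv2.cvtColor(c["pixels"],cv2.COLOR_RGB2BGR))
a=np.arctan2(40,145);f=lambda q:np.array([-150*np.cos(a+q),150*np.sin(a+q)])
for q in(.04,.1,.2,.3,.4,.5,.6,.7,.8,.85,.88): print(q,(f(q)-f(0)).round(1))
E
```

```text
time_s: 8.8
eef_pos: [524.5, -204.1, 124.9]
ee_rot: [0.569, -0.567, 0.42, -0.422]
force: [9.1, 2.6, -2.2]
grip_width: 0.096
t 8.8 pos [ 524.5 -204.1  124.9] loc [-62.9 -82.4] F [ 9.1  2.6 -2.2] grip 0.096 q [-0.58  0.49  1.52  0.    1.12 -0.88]
world d [-1.2  0.1  0.1] tool d [-0.4 -0.1 -1.1] turn [-0.0036  0.004   0.0012]
axes [[0.29, 0.004, 0.957], [-0.957, -0.0, 0.29], [0.001, -1.0, 0.004]]
0.04 [1.7 5.8]
0.1 [ 4.7 14.2]
0.2 [10.8 27.9]
0.3 [18.2 41. ]
0.4 [26.9 53.2]
0.5 [36.8 64.4]
0.6 [47.8 74.7]
0.7 [59.7 83.8]
0.8 [72.5 91.6]
0.85 [79.1 95.1]
0.88 [83.2 97. ]
```

View pics/l_wrist.png

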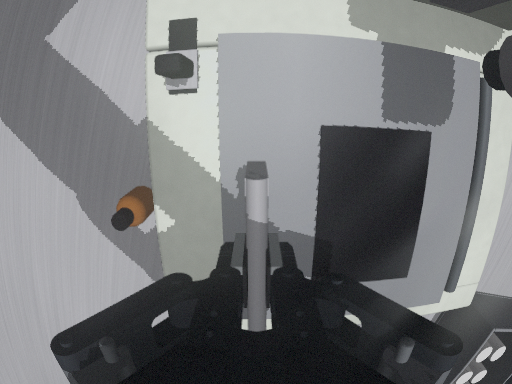

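```bash
python3 -m handwheel '[{"grip":5,"tx":0,"ty":-2,"tz":1,"wx":0,"wy":0,"wz":0},{"grip":5,"tx":0,"ty":-2,"tz":0.6,"wx":0,"wy":0,"wz":0},{"grip":5,"tx":0,"ty":0,"tz":0,"wx":0,"wy":0,"wz":0},{"grip":5,"tx":0,"ty":0,"tz":0,"wx":0,"wy":0,"wz":0}]' 40; python3 -m handwheel '[{"grip":5,"tx":0,"ty":-2,"tz":0.6,"wx":0,"wy":0,"wz":0},{"grip":5,"tx":0,"ty":-1,"tz":0.3,"wx":0,"wy":0,"wz":0},{"grip":5,"tx":0,"ty":0,"tz":0,"wx":0,"wy":0,"wz":0}]' 40;python3 -m handwheel '[{"grip":5,"tx":0,"ty":-2,"tz":0.6,"wx":0,"wy":0,"wz":0},{"grip":5,"tx":0,"ty":0,"tz":0,"wx":0,"wy":0,"wz":0},{"grip":5,"tx":0,"ty":0,"tz":0,"wx":0,"wy":0,"wz":0}]' 40
```

```text
time_s: 9.18
eef_pos: [525.4, -203.8, 128.2]
ee_rot: [0.568, -0.567, 0.421, -0.422]
force: [5.3, 0.6, -5.5]
grip_width: 0.098
time_s: 9.43
eef_pos: [526.1, -203.5, 130.8]
ee_rot: [0.568, -0.568, 0.421, -0.422]
force: [6.7, -1.2, -8.2]
grip_width: 0.097
time_s: 9.68
eef_pos: [526.8, -203.3, 133.0]
ee_rot: [0.568, -0.567, 0.421, -0.422]
force: [7.2, -0.2, -7.6]
grip_width: 0.101
```

```bash
python3 -m handwheel '[{"grip":5,"tx":0,"ty":-2,"tz":0.7,"wx":0,"wy":0,"wz":0},{"grip":5,"tx":0,"ty":-2,"tz":0.7,"wx":0,"wy":0,"wz":0},{"grip":5,"tx":0,"ty":0,"tz":0,"wx":0,"wy":0,"wz":0},{"grip":5,"tx":0,"ty":0,"tz":0,"wx":0,"wy":0,"wz":0}]' 40; python3 - <<'E'
from h import *
import cv2
need(W(-64,-82,125),X)
c=eyes.capture("wrist");cv2.imwrite("pics/m_wrist.png",cv2.cvtColor(c["pixels"],cv2.COLOR_RGB2BGR))
E
```

```text
time_s: 10.02
eef_pos: [528.1, -202.9, 137.1]
ee_rot: [0.568, -0.567, 0.421, -0.422]
force: [6.5, -0.0, -6.2]
grip_width: 0.094
t 10.0167 pos [ 528.1 -202.9  137.1] loc [-59.1 -82.4] F [ 6.5 -0.  -6.2] grip 0.094 q [-0.57  0.49  1.5   0.    1.15 -0.87]
world d [ -4.8  -1.  -12.1] tool d [-0.4 12.1 -4.9] turn [-0.0016  0.004   0.0003]
axes [[0.29, 0.002, 0.957], [-0.957, 0.0, 0.29], [0.0, -1.0, 0.002]]
```

View pics/m_wrist.png

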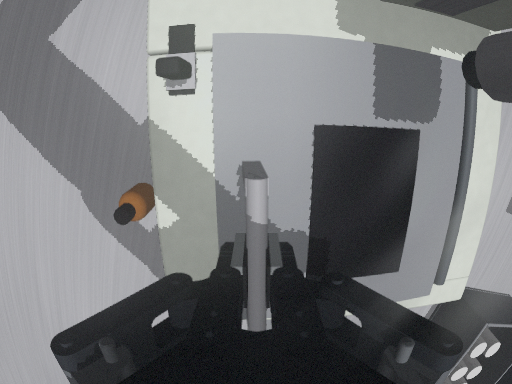

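The cover has come up 12 mm (about 0.085 rad, past the 0.04 rad limit). The force is steady at about 6 N and the bar hasn't slipped in the grip, so it looks free. I'll keep lifting along the arc to confirm.

```bash
python3 -m handwheel '[{"grip":5,"tx":0,"ty":-2,"tz":1.5,"wx":0,"wy":0,"wz":0},{"grip":5,"tx":0,"ty":-6.9,"tz":3,"wx":0,"wy":0,"wz":0},{"grip":5,"tx":0,"ty":-6.8,"tz":3.1,"wx":0,"wy":0,"wz":0},{"grip":5,"tx":0,"ty":-6.6,"tz":3.6,"wx":0,"wy":0,"wz":0},{"grip":5,"tx":0,"ty":-6.5,"tz":3.8,"wx":0,"wy":0,"wz":0},{"grip":5,"tx":0,"ty":-6.2,"tz":4.3,"wx":0,"wy":0,"wz":0},{"grip":5,"tx":0,"ty":-6,"tz":4.4,"wx":0,"wy":0,"wz":0},{"grip":5,"tx":0,"ty":0,"tz":0,"wx":0,"wy":0,"wz":0}]' 40; python3 - <<'E'
from h import *
import cv2
need(W(-64,-82,125),X)
c=eyes.capture("wrist");cv2.imwrite("pics/n_wrist.png",cv2.cvtColor(c["pixels"],cv2.COLOR_RGB2BGR))
E
```

```text
time_s: 10.73
eef_pos: [550.6, -196.1, 180.2]
ee_rot: [-0.568, 0.568, -0.421, 0.422]
force: [-7.3, -1.5, 0.6]
grip_width: 0.097
t 10.7333 pos [ 550.6 -196.1  180.2] loc [-35.6 -82.2] F [-7.3 -1.5  0.6] grip 0.097 q [-0.54  0.48  1.39 -0.    1.27 -0.84]
world d [-27.3  -7.9 -55.2] tool d [ -0.4  55.2 -28.4] turn [-0.0003  0.0046  0.0009]
axes [[0.29, 0.001, 0.957], [-0.957, -0.001, 0.29], [0.001, -1.0, 0.0]]
```

View pics/n_wrist.png

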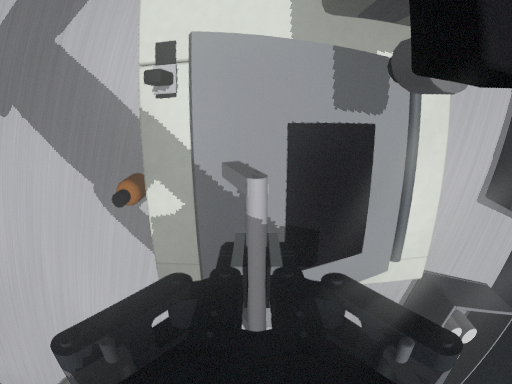

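The cover is opening, at about 0.4 rad, so it was not caught and I'll leave the catch alone.

```bash
python3 -m handwheel '[{"grip":5,"tx":0,"ty":-5.7,"tz":4.8,"wx":0,"wy":0,"wz":0},{"grip":5,"tx":0,"ty":-5.5,"tz":5,"wx":0,"wy":0,"wz":0},{"grip":5,"tx":0,"ty":-5.3,"tz":5.4,"wx":0,"wy":0,"wz":0},{"grip":5,"tx":0,"ty":-5,"tz":5.6,"wx":0,"wy":0,"wz":0},{"grip":5,"tx":0,"ty":-4.7,"tz":5.8,"wx":0,"wy":0,"wz":0},{"grip":5,"tx":0,"ty":-4.4,"tz":6.1,"wx":0,"wy":0,"wz":0},{"grip":5,"tx":0,"ty":-4.1,"tz":6.3,"wx":0,"wy":0,"wz":0},{"grip":5,"tx":0,"ty":-3.7,"tz":6.5,"wx":0,"wy":0,"wz":0},{"grip":5,"tx":0,"ty":0,"tz":0,"wx":0,"wy":0,"wz":0}]' 40; python3 - <<'E'
from h import *
need(W(-64,-82,125),X)
E
```

```text
time_s: 11.53
eef_pos: [594.1, -182.9, 219.7]
ee_rot: [-0.568, 0.568, -0.42, 0.422]
force: [-9.7, -0.6, 11.0]
grip_width: 0.105
t 11.5333 pos [ 594.1 -182.9  219.7] loc [  9.9 -82.1] F [-9.7 -0.6 11. ] grip 0.105 q [-0.49  0.54  1.2  -0.    1.4  -0.78]
world d [-70.8 -21.1 -94.7] tool d [ -0.6  94.6 -74. ] turn [-0.001   0.0045  0.002 ]
axes [[0.29, 0.002, 0.957], [-0.957, -0.002, 0.29], [0.002, -1.0, 0.001]]
```

```bash
python3 -m handwheel '[{"grip":5,"tx":0,"ty":-2.2,"tz":2.2,"wx":0,"wy":0,"wz":0},{"grip":5,"tx":0,"ty":-2,"tz":2.2,"wx":0,"wy":0,"wz":0},{"grip":5,"tx":0,"ty":0,"tz":0,"wx":0,"wy":0,"wz":0},{"grip":5,"tx":0,"ty":0,"tz":0,"wx":0,"wy":0,"wz":0},{"grip":5,"tx":0,"ty":0,"tz":0,"wx":0,"wy":0,"wz":0},{"grip":5,"tx":0,"ty":0,"tz":0,"wx":0,"wy":0,"wz":0}]' 40; python3 - <<'E'
from h import *
import cv2
need(W(-64,-82,125),X)
for n in("wrist","scene","top"):
  c=eyes.capture(n);cv2.imwrite(f"pics/o_{n}.png",cv2.cvtColor(c["pixels"],cv2.COLOR_RGB2BGR))
a=cv2.imread("pics/o_scene.png")[85:265,150:360];cv2.imwrite("pics/o2.png",cv2.resize(a,None,fx=3.3,fy=3.3,interpolation=cv2.INTER_CUBIC))
s=sense();print(abs(s["dq"]).max())
E
```

```text
time_s: 12.03
eef_pos: [597.8, -181.8, 222.0]
ee_rot: [0.568, -0.568, 0.421, -0.422]
force: [-5.6, -0.4, 5.5]
grip_width: 0.095
t 12.0333 pos [ 597.8 -181.8  222. ] loc [ 13.8 -82. ] F [-5.6 -0.4  5.5] grip 0.095 q [-0.48  0.54  1.18 -0.    1.42 -0.78]
world d [-74.5 -22.2 -97. ] tool d [ -0.4  97.  -77.8] turn [-0.0006  0.0041  0.0006]
axes [[0.29, 0.001, 0.957], [-0.957, -0.0, 0.29], [0.001, -1.0, 0.001]]
0.0019766638589106796
```

View pics/o_wrist.png

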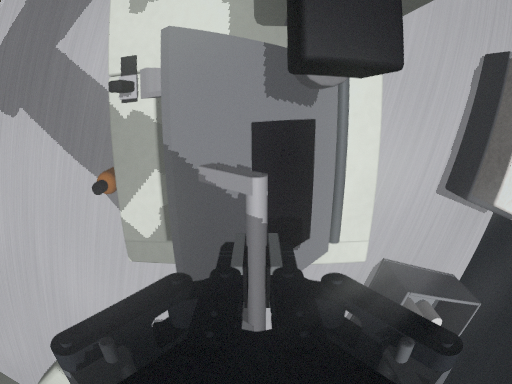

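View pics/o2.png

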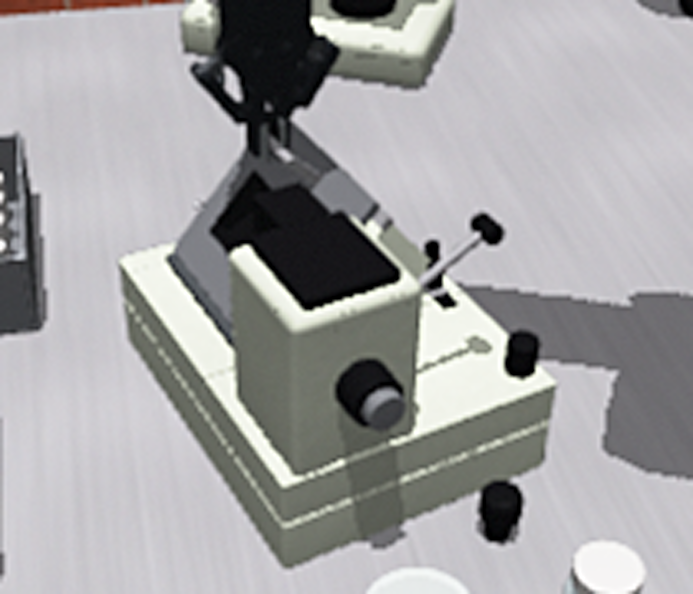

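View pics/o_top.png

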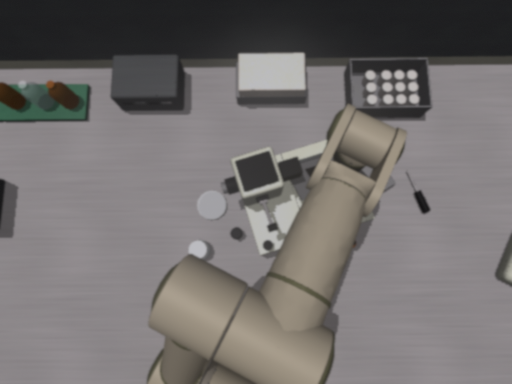

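Cover geometry: the handle moved +77 mm back and +97 mm up, which gives about 0.84 rad (48°). The arm is at rest and the grip is firm. The lever is still up in the scene view at (487,229), and the bystanders are unmoved. Handing in.

```bash
python3 -c "
from h import *
s=sense();print(s['time_s'],s['eef_pos'].round(1),s['force'].round(1),s['grip_width']);print(ctrl.finish_job())"
```

```text
12.1833 [ 597.8 -181.8  222. ] [-5.7 -1.4  5. ] 0.09521710127155368
the job is handed in; nothing more can be done
None
```

The lens is fully raised, and the cover is open at about 0.84 rad (48°). The gripper is still holding it by its handle. I handed the job in at 12.2 s.

- **Lens:** I pinched the lever knob and raised it about 77 mm to its upper stop, where the force rose to about 27 N. The later camera views show the lever still up and the lens lifted.
- **Cover:** I tugged the handle before going near the catch. The cover rose past the 0.04 rad limit at a steady force of about 6 N, so it was not caught. I left the catch alone and lifted the cover along its arc.
- **Last checks:**
  - The arm was at rest, with about 8 N on the tool and the bar firmly gripped (opening about 8 mm).
  - The lens can, eyepiece, jar, petri dish, bottle and screwdriver looked unmoved. The slide box was partly hidden by the arm, but the visible part had not moved.
- **Disagreements:**
  - Camera estimates of the lever knob's height ranged from 172 to 182 mm, against the stated 163 mm. I used the stated value, and the grip fitted.
  - The 48° comes from how far the gripper moved, which implied a 153 mm handle radius instead of 150 mm, so it could be off by about 1°.

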